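Set the carton guide to its gauge, taking up the play

TASK

Back the white carton guide well off by its red handle, set the orange gauge down (not dropped) between the blue fence and the guide, then bring the guide up by its handle in the closing direction only, until it presses the gauge against the fence with a light push of about 8 N (over 20 N on the gauge spoils it). Let go with the guide touching the gauge, the gauge tight to the fence, and the handle's free play still taken up in the closing direction; leave everything else where it is.

Things in the scene. Friction and masses are not known exactly. Their poses are not given: they have to be found in the camera images.
- fixture: fixed fixture: aluminium plate 170 (x) by 255 mm (y -118 to 137), top 12 mm above the bench. Origin at bench height, mid-width; z up, +y the closing direction. Blue fence across the +y end, top 47 mm above the bench, clamped fast: its working face (towards -y) lies anywhere from y = 80 to 100 mm, not measured. Rails 10 mm high at x = -62 and +62 mm.
- guide_travel (a joint): how far the guide has slid from its rear stop towards the fence, m, 0 to 0.080: its working face lies at y = 0.005 plus this in the fixture's frame. It touches the 45 mm gauge standing tight against the fence at 0.030 to 0.050, as the fence happens to be set. It drags with about 5 N and stays where it is left.
- guide: white guide plate with a red top strip, 150 mm wide (x), 14 mm thick, top 48 mm above the bench, carried by the steel carriage behind it; it slides along the fixture's y. Origin: in the middle of its working face (the face towards the fence), at bench height; axes as the fixture's.
- handle_play (a joint): the handle's free play on the carriage, m: 0 = drawn fully back (it pulls the guide open), 0.012 = fully forward (it pushes the guide closed). In between the handle slides alone, with about 1.2 N, stays where left, and the guide does not follow: 12 mm of handle motion are lost at each reversal.
- handle_top (a point): centre of the top of the red handle post, 106 mm above the bench. The post is 28 mm (fixture x) by 20 mm (fixture y), free to grip from 50 to 106 mm above the bench; carriage and guide are lower than 49 mm. About 50 mm clear to the gauge's post in y, when the gauge is in. It stands 77.5 mm behind the guide's working face at play 0, 65.5 mm at play 0.012.
- gauge_orange: orange setting gauge, loose, 0.14 to 0.28 kg, upright on the black mat: rigid block 64 (its x) by 45 (its y, between the working faces) by 40 mm high, grip post 20 (x) by 26 (y) mm on its top, from 40 to 80 mm height. Origin: centre of its underside. In use: on the base plate midway between the rails, y faces to fence and guide, either way round. Over 20 N from the guide spoils it.
- gauge_blue: blue setting gauge, loose, 0.14 to 0.28 kg, upright on the black mat: rigid block 64 (its x) by 35 (its y, between the working faces) by 40 mm high, grip post 20 (x) by 26 (y) mm on its top, from 40 to 80 mm height. Origin: centre of its underside. Not for this pack: leave it.
- gauge_grey: grey setting gauge, loose, 0.14 to 0.28 kg, upright on the black mat: rigid block 64 (its x) by 55 (its y, between the working faces) by 40 mm high, grip post 20 (x) by 26 (y) mm on its top, from 40 to 80 mm height. Origin: centre of its underside. Not for this pack: leave it.
- tape_roll: roll of brown tape lying flat, 100 mm across, 48 mm high; origin: centre of underside; leave it.
- marker_pen: white and blue marker lying on the bench, 140 mm long along its x, 17 mm thick; origin: under its middle; leave it.
- scanner: black and yellow hand scanner, about 190 mm long, 45 mm high; origin: under its body; leave it.
There are look-alikes about, which are no part of the job. There is more than one size of the gauge_orange; the job needs the largest.

How it is judged:
By the outcome, as a careful person would: the job done as asked, in the order asked, and still so for the second after the job is handed in, with the robot touching nothing.
It also fails if it takes over 72 s, if anything falls off the work surface, if the arm or the gripper's body presses on something with over 40 N, if the wrist force passes 120 N, or if a joint passes its speed limit or range.

ROBOT

A 7-joint arm with a two-finger parallel gripper is mounted at the origin on the work surface. World frame = base frame: x ahead of the robot, y to its left, z up, the work surface at z = 0. Lengths are in m, angles in rad, forces in N, time in s.
With the tool pointing down it reaches from about 0.425 to 1.025 m from the base axis. Payload 9.4 kg.
Tool frame: the origin (TCP) lies midway between the tips of the shut fingers; the grasp point (between the pads) lies 19 mm behind it; z points along the fingers, y is the line along which they close (so a half turn about z gives the same grasp; the last joint's range is limited). The gripper opens to 93 mm and grips with 3 to 60 N. Pads are 15 mm wide; open, the fingers measure 128 mm over their backs; the gripper's body (75 mm by 188 mm) begins 65 mm behind the grasp point.
Start: joints at [1.048, 0.599, -0.003, 1.599, 0.002, 0.943, -0.08], TCP at [0.313, -0.654, 0.219] pointing down, gripper open.
Joint ranges: [-2.57, 2.57], [-0.35, 1.97], [-1.29, 1.29], [0.11, 2.56], [-1.05, 4.19], [0.11, 1.86], [-2.63, 2.63]. Speed limits (rad/s): [2.22, 2.22, 3.01, 3.01, 3.14, 3.14, 3.14].

INTERFACE

Orientations are given as [roll, pitch, yaw] about the fixed x, y, z axes, in that order (R = Rz(yaw) Ry(pitch) Rx(roll)).
In Python, from workcell import sensors, eyes, order gives the robot as it stands. The module is installed in compiled form; this text tells all that it offers.
- The arm moves only by the tool servo_tool, never from a script. Its argument "increments" is a list of rows, each a list of 5 numbers: the shift along the tool's x, y, z in m, then the turn about the tool's z in units of 5 degrees (1.0 is 5 degrees), then the finger opening in m, from 0 to 0.093. A call has 1 to 10 rows; each row is the pose to reach, as a shift and turn from the pose commanded when the call began, along the tool's axes at that moment; what a row does not reach only later rows make up. A row lasts 1/8 s, in which the tool goes at most 62.5 mm and 10.7 degrees, less where a joint would pass 70% of its speed; a pose out of reach is approached as far as the arm can. A call with a gripper value outside its range is refused whole. The fingers move at their own pace and stop on an object; the grip force is fixed at half the most. Time passes only in rows, so rows that repeat a pose let the fingers close. It gives the time, the measured TCP pose, the force, the opening and the grip force at its end, in the units of the state.
- sensors.get_state(): the state, without advancing time (a new reading comes with each control period).
- eyes.capture(name): name is "scene" or "side" or "wrist"; returns the picture (420x560x3 uint8, blue, green, red); there is no depth.
- eyes.camera_info(name): a dict with "fx", "fy", "cx", "cy" (pixels), "T" (4x4, takes a point from camera to world coordinates); the wrist camera has in their place "T_tool_cam" (4x4, takes a point from camera to tool coordinates, whose origin is the TCP and whose axes are the flange's). Camera axes: x right, y up, looking along -z (the intrinsics and any distortion apply to the point x, -y, -z); pixel columns grow to the right and rows downward; lengths in m; the calibration is good to about 2 mm. The wrist camera is an equidistant fisheye: a pixel r from the principal point sees the ray r / f radians off the axis. A picture is of the moment at which its call begins: read the wrist's pose just before it. camera_info takes no time and is no camera call.
- order.finish_job(): hands the job in; it is judged then, once.
The state is a dict: "time": time; "joint_pos": joint angles; "qd": joint speeds; "joint_efforts": joint torques, N m; "position": TCP position; "eef_rot": TCP orientation; "ft_force": force on the tool from outside, world axes, zero at the start; "wrist_torque": the same for the moment, N m; "opening": opening from 0.0 (shut) to 1.0 (fully open); "finger_force": force on a finger pad.
Only numpy, scipy, OpenCV 4.12 (cv2) and the standard library are available. Lean on these libraries where they do the work, as an engineer would, in place of code of your own. Each camera call takes 0.05 s, during which the arm holds its last target. There are 200 camera calls.

## Working session

There is one attempt and no reset: what is moved stays moved. The work goes in short steps, Python scripts to look and compute and a tool call to move; the robot and the scene stay as the last step left them, time stands still between calls to the robot, and variables do not carry over. Pictures are saved under pics/ and viewed, at most 10 in all, crops included, and the job is handed in when it is done.

Besides the shell and the picture viewer there is one more tool, called after "Call:" as name([rows], argument=value, ...), one row to a line, values as JSON. servo_tool: Moves the arm, as the interface text tells. Its arguments: {"type":"object","properties":{"increments":{"type":"array","items":{"type":"array","items":{"type":"number"}}}},"required":["increments"]}

```bash
mkdir -p pics; python3 - <<'E'
from workcell import sensors, eyes
import cv2, numpy as np
s=sensors.get_state(); print({k:np.round(v,4).tolist() for k,v in s.items()})
for n in ("scene","side","wrist"):
    im=eyes.capture(n); cv2.imwrite(f"pics/{n}0.png",im)
    i=eyes.camera_info(n); print(n,{k:np.round(v,4).tolist() for k,v in i.items()})
E
```

```text
{'time': 0.0, 'joint_pos': [1.0483, 0.6002, -0.0026, 1.6001, 0.0018, 0.9429, -0.0798], 'qd': [-0.0022, -0.0005, 0.0002, -0.0005, 0.0005, 0.0004, 0.0006], 'joint_efforts': [0.0008, -76.5081, 1.4976, -25.2357, -0.0524, 0.0168, 0.0001], 'position': [0.3124, -0.6537, 0.2177], 'eef_rot': [-3.14, 0.0001, 0.4459], 'ft_force': [0.2343, 0.3895, 0.8123], 'wrist_torque': [-0.0745, 0.0351, -0.0166], 'finger_force': 0.0, 'opening': 0.9974}
scene {'fx': 431.2487, 'fy': 431.2487, 'cx': 282.2683, 'cy': 210.0065, 'T': [[0.6527, -0.6121, 0.4465, 1.1131], [0.7576, 0.5194, -0.3953, -0.4021], [0.0101, 0.5963, 0.8027, 0.9746], [0.0, 0.0, 0.0, 1.0]]}
side {'fx': 528.5782, 'fy': 528.5782, 'cx': 289.7505, 'cy': 216.7142, 'T': [[-0.9795, 0.1166, -0.1644, 0.3128], [-0.2015, -0.5805, 0.789, 1.3532], [-0.0034, 0.8059, 0.592, 1.1085], [0.0, 0.0, 0.0, 1.0]]}
wrist {'fx': 325.1923, 'fy': 325.1923, 'cx': 279.5552, 'cy': 205.4097, 'T_tool_cam': [[-0.0003, 0.9697, 0.2443, 0.0677], [1.0, 0.0003, -0.0001, -0.0005], [-0.0002, 0.2443, -0.9697, -0.1659], [0.0, 0.0, 0.0, 1.0]]}
```

View pics/scene0.png

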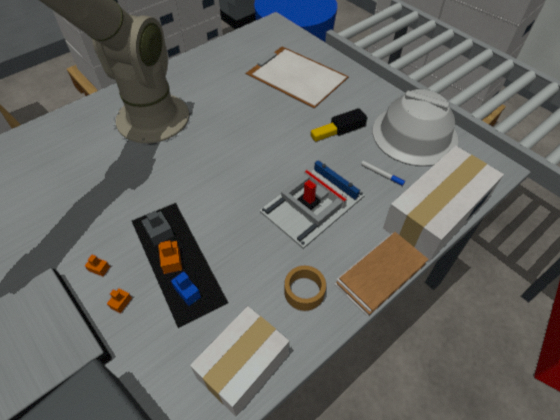

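View pics/side0.png

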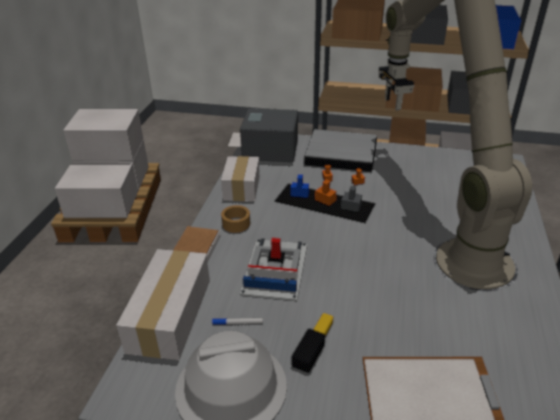

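The orange gauge on the mat is at scene (170,257), with smaller oranges off the mat at (97,265) and (119,299). The fixture is around (312,200), with its fence away from the robot's left. I'll zoom in on both.

```bash
python3 - <<'E'
import cv2, numpy as np
a=cv2.imread("pics/scene0.png"); b=cv2.imread("pics/side0.png")
def crop(im,x,y,w,h,k): 
    c=cv2.resize(im[y:y+h,x:x+w],None,fx=k,fy=k,interpolation=cv2.INTER_CUBIC)
    for i in range(0,w,10): cv2.putText(c,str(x+i) if i%20==0 else "",(i*k,8),0,.3,(0,255,255)); cv2.line(c,(i*k,9),(i*k,12),(0,255,255))
    for i in range(0,h,10): cv2.putText(c,str(y+i),(0,i*k+3),0,.3,(0,255,255))
    return c
top=np.hstack([crop(a,255,155,115,90,4)[:, :400], crop(a,130,205,100,90,4)])
bot=np.hstack([crop(b,235,230,80,60,5)[:240*1+60], crop(b,300,160,80,60,5)])
cv2.imwrite("pics/crop0.png",cv2.resize(np.vstack([top[:300+60],bot])[:600],None,fx=1,fy=1))
E
```

```text
(no output)
```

View pics/crop0.png

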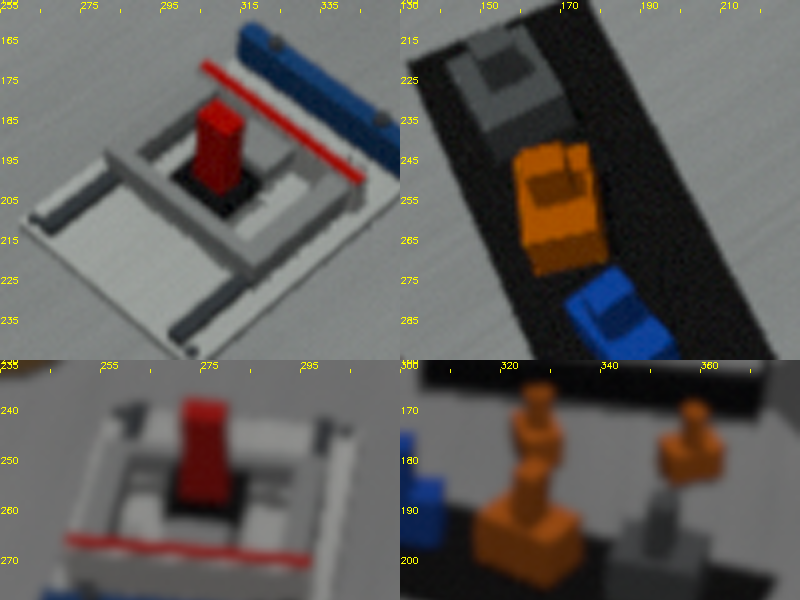

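The handle top is at about scene (310,184.5) and side (276,239). The red strip ends are at scene (306,171) and (345.5,200.5). The orange post is near scene (168,243). Next I convert these to coordinates.

```bash
cat > h.py <<'E'
import numpy as np, cv2
from workcell import sensors, eyes
from scipy.spatial.transform import Rotation as Ro
def ray(name,uv,state=None):
    i=eyes.camera_info(name); u=(uv[0]-i['cx'])/i['fx']; v=(uv[1]-i['cy'])/i['fy']
    if name=='wrist':
        r=np.hypot(u,v)+1e-12; d=np.array([np.sin(r)*u/r,-np.sin(r)*v/r,-np.cos(r)])
        W=np.eye(4); W[:3,:3]=Ro.from_euler('xyz',state['eef_rot']).as_matrix(); W[:3,3]=state['position']
        T=W@i['T_tool_cam']
    else: d=np.array([u,-v,-1]); T=np.array(i['T'])
    T=np.asarray(T); return T[:3,3],T[:3,:3]@d
def at(name,uv,z,state=None):
    o,d=ray(name,uv,state); return o+d*(z-o[2])/d[2]
def tool(state,p):  # world point in tool axes
    return Ro.from_euler('xyz',state['eef_rot']).as_matrix().T@(np.asarray(p)-state['position'])
E
python3 - <<'E'
from h import *
np.set_printoptions(precision=4,suppress=True)
print("handle",at('scene',(310,184.5),.106),at('side',(276,239),.106))
a,b=at('scene',(305.7,171.2),.048),at('scene',(345.5,200.5),.048);print("strip",a,b,np.linalg.norm(a-b),np.degrees(np.arctan2(*(b-a)[1::-1])))
a,b=at('side',(248.2,266),.048),at('side',(297,270.5),.048);print("strip",a,b,np.linalg.norm(a-b))
print("plate",at('scene',(260.5,210),.012),at('scene',(302.5,244.5),.012))
print("post top orange",at('scene',(168.,243.5),.08),at('side',(327,181),.08))
s=sensors.get_state();print(tool(s,at('side',(327,181),.08)))
E
```

```text
handle [0.6138 0.1356 0.106 ] [0.609  0.1371 0.106 ]
strip [0.5361 0.196  0.048 ] [0.6848 0.2067 0.048 ] 0.14907358534084642 4.104004575654949
strip [0.6793 0.2098 0.048 ] [0.5316 0.2005 0.048 ] 0.14802699154726057
plate [0.5385 0.0258 0.012 ] [0.6975 0.0388 0.012 ]
post top orange [ 0.5124 -0.2401  0.08  ] [ 0.5102 -0.2578  0.08  ]
[ 0.3492 -0.2719  0.1383]
```

Call:
servo_tool([
  [0.05,-0.04,0,-2,0.07],
  [0.1,-0.08,0,-4,0.07],
  [0.15,-0.12,0,-6,0.07],
  [0.2,-0.16,0,-8,0.07],
  [0.25,-0.2,0,-8,0.07],
  [0.3,-0.23,0,-8,0.07],
  [0.33,-0.26,0,-8,0.07],
  [0.34,-0.27,0,-8,0.07],
])

```text
time: 1.15
position: [0.5041, -0.2607, 0.2186]
eef_rot: [-3.141, -0.001, 1.148]
ft_force: [-0.0, 0.2, -0.7]
opening: 0.752
finger_force: 0.0
```

```bash
python3 - <<'E'
from h import *
s=sensors.get_state(); im=eyes.capture("wrist"); cv2.imwrite("pics/w1.png",im)
import json; json.dump({k:np.array(v).tolist() for k,v in s.items()},open("s1.json","w"))
print(s['time'],s['position'],s['eef_rot'],s['joint_pos'])
c=im[90:390,120:520]; c=cv2.resize(c,None,fx=2,fy=2,interpolation=cv2.INTER_CUBIC)
for i in range(0,400,20): cv2.putText(c,str(120+i),(i*2,8),0,.3,(0,255,255))
for i in range(0,300,20): cv2.putText(c,str(90+i),(0,i*2+3),0,.3,(0,255,255))
cv2.imwrite("pics/w1c.png",c)
E
```

```text
1.15 [ 0.50410407 -0.26066703  0.21857939] [-3.14131420e+00 -8.71780386e-04  1.14848669e+00] [ 0.54640329  0.42007458 -0.2334373   1.95451089  0.13303096  0.78178966
 -0.18439017]
```

View pics/w1c.png

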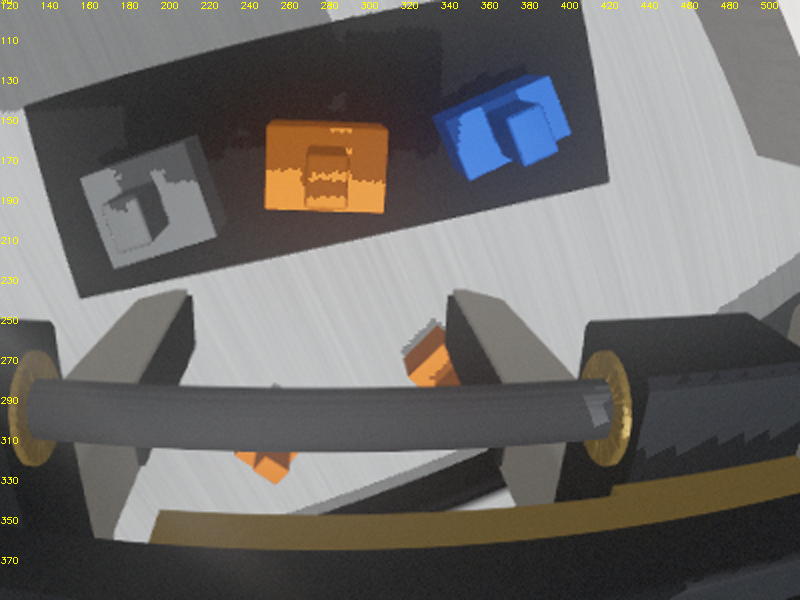

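The wrist view shows the orange block top at (252–313, 153–196) with its post top centred near (283.5,180.5), almost square to the tool. Blue is on the right, grey on the left and the small oranges are lower in the picture.

```bash
python3 - <<'E'
from h import *
import json; s=json.load(open("s1.json")); np.set_printoptions(precision=4,suppress=True)
p=at('wrist',(283.5,180.5),.081,s);print(p,tool(s,p))
c=[at('wrist',q,.041,s) for q in [(252.5,154),(313,154.5),(312,196.5),(252,195.5)]]
print(np.mean(c,0),tool(s,np.mean(c,0)),[np.linalg.norm(c[i]-c[i-1]) for i in range(4)],[np.degrees(np.arctan2(*(tool(s,c[b])-tool(s,c[a]))[:2])) for a,b in((0,1),(3,2))])
for q in [(0.611,.136,.106)]: print(tool(s,q))
o,d=ray('scene',(168,243.5));o2,d2=ray('wrist',(283.5,180.5),s)
A=np.c_[d,-d2];t=np.linalg.lstsq(A,o2-o,rcond=None)[0];print(o+d*t[0],o2+d2*t[1])
E
```

```text
[ 0.5139 -0.2477  0.081 ] [0.0157 0.0036 0.1376]
[ 0.5128 -0.2485  0.041 ] [0.0145 0.003  0.1776] [np.float64(0.045050007352463464), np.float64(0.06409117349095554), np.float64(0.04566977544199473), np.float64(0.06510109268386235)] [np.float64(-0.4362609223831176), np.float64(-0.9895276904088499)]
[ 0.4055 -0.065   0.113 ]
[ 0.5172 -0.2414  0.0871] [ 0.5143 -0.2465  0.0881]
```

Call:
servo_tool([
  [0.06,-0.01,0,-1,0.07],
  [0.12,-0.02,0,-2,0.07],
  [0.18,-0.03,0,-3,0.07],
  [0.24,-0.04,0,-4,0.07],
  [0.3,-0.05,0,-5,0.07],
  [0.35,-0.06,0,-5.6,0.07],
  [0.385,-0.065,0,-5.6,0.07],
  [0.39,-0.065,0,-5.6,0.07],
  [0.39,-0.065,0,-5.6,0.07],
])

```text
time: 2.33
position: [0.6054, 0.1161, 0.2182]
eef_rot: [-3.141, 0.001, 1.631]
ft_force: [-0.3, -1.0, -0.7]
opening: 0.755
finger_force: 0.0
```

```bash
python3 - <<'E'
from h import *
s=sensors.get_state(); im=eyes.capture("wrist"); cv2.imwrite("pics/w2.png",im)
import json; json.dump({k:np.array(v).tolist() for k,v in s.items()},open("s2.json","w"))
print(s['time'],s['position'],s['eef_rot'],s['joint_pos'])
x0,y0=120,0
c=im[y0:y0+300,x0:x0+400]; c=cv2.resize(c,None,fx=2,fy=2,interpolation=cv2.INTER_CUBIC)
for i in range(0,400,20): cv2.putText(c,str(x0+i),(i*2,8),0,.3,(0,0,255))
for i in range(0,300,20): cv2.putText(c,str(y0+i),(0,i*2+3),0,.3,(0,0,255))
cv2.imwrite("pics/w2c.png",c)
E
```

```text
2.325 [0.60543192 0.11605944 0.21820217] [-3.14090634e+00  1.13205123e-03  1.63100151e+00] [-0.01887222  0.49380346 -0.38397706  1.84029923  0.23899232  0.85369248
 -0.45942692]
```

View pics/w2c.png

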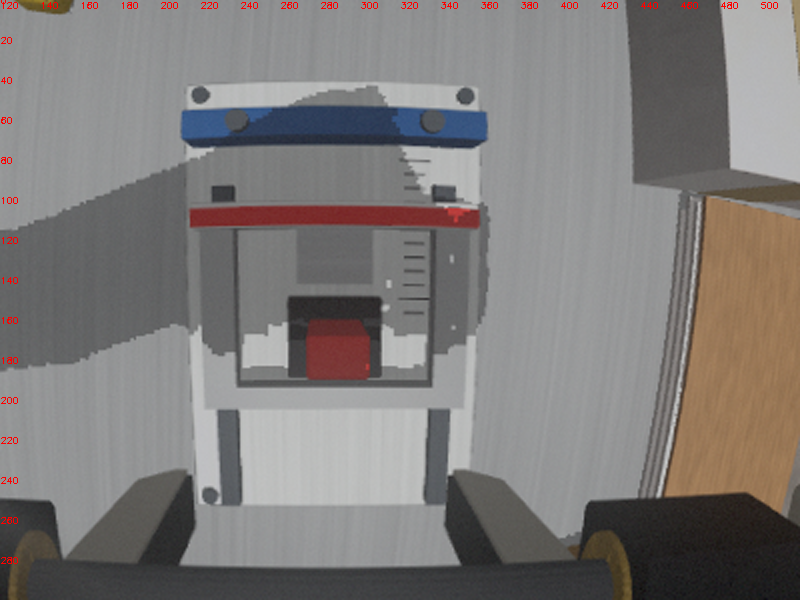

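Handle top is centred at (288.5,178), the strip's front edge at row 103 (cols 215–359) and the fence's front top edge at about row 69. The fixture is square in view.

```bash
python3 - <<'E'
from h import *
import json; s=json.load(open("s2.json")); np.set_printoptions(precision=4,suppress=True)
im=cv2.imread("pics/w2.png")
for c in (230,285,340): print(c,[tuple(im[r,c]) for r in range(62,78,1)])
p=at('wrist',(288.5,178.2),.106,s);print("handle",p,tool(s,p))
l,r=at('wrist',(215,103.5),.048,s),at('wrist',(359.3,104),.048,s)
ang=np.arctan2(*(r-l)[1::-1]);print("guide",l,r,np.linalg.norm(r-l),np.degrees(ang))
pl=[at('wrist',q,.012,s) for q in [(214,43),(359,43.5),(218,251.5),(352,251)]];print("plate",pl)
fl,fr=at('wrist',(211,69),.047,s),at('wrist',(363,69),.047,s);print("fence",fl,fr)
ex=(r-l)/np.linalg.norm(r-l);ey=np.array([-ex[1],ex[0],0])
R=pl[2:];print("rear y",[q@ey for q in pl],"handle",p@ey,p@ex,"guide",l@ey,r@ey,(l@ex+r@ex)/2,"fence",fl@ey,fr@ey,np.mean([q@ex for q in pl]))
E
```

```text
230 [(np.uint8(136), np.uint8(89), np.uint8(55)), (np.uint8(136), np.uint8(90), np.uint8(56)), (np.uint8(138), np.uint8(91), np.uint8(59)), (np.uint8(137), np.uint8(89), np.uint8(57)), (np.uint8(136), np.uint8(90), np.uint8(58)), (np.uint8(137), np.uint8(90), np.uint8(55)), (np.uint8(111), np.uint8(73), np.uint8(52)), (np.uint8(67), np.uint8(49), np.uint8(40)), (np.uint8(67), np.uint8(53), np.uint8(44)), (np.uint8(68), np.uint8(52), np.uint8(45)), (np.uint8(68), np.uint8(49), np.uint8(45)), (np.uint8(97), np.uint8(90), np.uint8(83)), (np.uint8(126), np.uint8(126), np.uint8(124)), (np.uint8(125), np.uint8(126), np.uint8(124)), (np.uint8(126), np.uint8(126), np.uint8(125)), (np.uint8(126), np.uint8(126), np.uint8(126))]
285 [(np.uint8(91), np.uint8(63), np.uint8(47)), (np.uint8(91), np.uint8(62), np.uint8(47)), (np.uint8(90), np.uint8(64), np.uint8(46)), (np.uint8(87), np.uint8(59), np.uint8(41)), (np.uint8(86), np.uint8(57), np.uint8(42)), (np.uint8(69), np.uint8(54), np.uint8(45)), (np.uint8(61), np.uint8(47), np.uint8(40)), (np.uint8(62), np.uint8(48), np.uint8(41)), (np.uint8(61), 
[... 1029 characters left out ...]
, (np.uint8(184), np.uint8(184), np.uint8(183))]
handle [0.6119 0.1385 0.106 ] [0.0221 0.0079 0.1122]
guide [0.5335 0.2034 0.048 ] [0.6827 0.2125 0.048 ] 0.14945705014548166 3.5146978553902533
plate [array([0.5204, 0.2774, 0.012 ]), array([0.6871, 0.2881, 0.012 ]), array([0.5339, 0.0261, 0.012 ]), array([0.7013, 0.0365, 0.012 ])]
fence [0.5269 0.2401 0.047 ] [0.6847 0.2506 0.047 ]
rear y [np.float64(0.2450161595511313), np.float64(0.24539509817515265), np.float64(-0.006708788102718199), np.float64(-0.006557710244607162)] handle 0.1006999401959054 0.6192679182444152 guide 0.1702638122949875 0.17026381229498752 0.6197392160110423 fence 0.20736458137388847 0.20818287863222684 0.6191703358452827
```

Call:
servo_tool([
  [0.022,0.008,0.03,0,0.06],
  [0.022,0.008,0.08,0,0.06],
  [0.022,0.008,0.13,0,0.06],
  [0.022,0.008,0.157,0,0.06],
  [0.022,0.008,0.157,0,0.06],
  [0.022,0.008,0.157,0,0.02],
  [0.022,0.008,0.157,0,0.02],
  [0.022,0.008,0.157,0,0.02],
  [0.022,0.008,0.157,0,0.02],
])

```text
time: 3.5
position: [0.6118, 0.1404, 0.0624]
eef_rot: [3.141, 0.0, 1.633]
ft_force: [-1.3, -0.7, 4.3]
opening: 0.301
finger_force: 30.0
```

Call:
servo_tool([
  [-0.005,0,0,0,0.02],
  [-0.012,0,0,0,0.02],
  [-0.02,0,0,0,0.02],
  [-0.028,0,0,0,0.02],
  [-0.036,0,0,0,0.02],
  [-0.044,0,0,0,0.02],
  [-0.051,0,0,0,0.02],
  [-0.057,0,0,0,0.02],
  [-0.057,0,0,0,0.02],
])

```text
time: 4.62
position: [0.6154, 0.0841, 0.0624]
eef_rot: [3.141, -0.001, 1.633]
ft_force: [-2.3, 0.9, 6.4]
opening: 0.3
finger_force: 30.0
```

Call:
servo_tool([
  [0,0,0,0,0.06],
  [0,0,0,0,0.06],
  [0,0,0,0,0.06],
  [0,0,-0.05,0,0.06],
  [0,0,-0.1,0,0.06],
  [-0.04,-0.015,-0.12,0,0.06],
  [-0.1,-0.04,-0.12,1.5,0.06],
  [-0.155,-0.06,-0.12,3.5,0.06],
  [-0.21,-0.08,-0.12,5.7,0.06],
  [-0.265,-0.1,-0.12,5.7,0.06],
])

```text
time: 5.88
position: [0.5313, -0.1888, 0.1818]
eef_rot: [3.141, 0.0, 1.133]
ft_force: [-0.0, 0.1, -0.1]
opening: 0.648
finger_force: 0.0
```

```bash
python3 - <<'E'
from h import *
s=sensors.get_state();print(s['position'],s['eef_rot'],tool(s,(.5135,-.248,.0415)))
E
```

```text
[ 0.53133339 -0.18881599  0.18180567] [3.14105946e+00 3.01478504e-04 1.13272804e+00] [-0.06111789  0.00888106  0.14032885]
```

Call:
servo_tool([
  [-0.04,0.006,0,0,0.06],
  [-0.062,0.009,0.01,0,0.06],
  [-0.062,0.009,0.05,0,0.06],
  [-0.062,0.009,0.09,0,0.06],
  [-0.062,0.009,0.12,0,0.06],
  [-0.062,0.009,0.133,0,0.06],
  [-0.062,0.009,0.133,0,0.06],
])

```text
time: 6.75
position: [0.5141, -0.2462, 0.0479]
eef_rot: [-3.14, -0.0, 1.136]
ft_force: [0.4, -0.3, 0.5]
opening: 0.643
finger_force: 0.0
```

```bash
python3 - <<'E'
from h import *
s=sensors.get_state();print(s['position'],s['eef_rot'],tool(s,(.5135,-.248,.048)))
im=eyes.capture("wrist"); cv2.imwrite("pics/w3.png",cv2.resize(im[80:380,120:520],None,fx=2,fy=2))
E
```

```text
[ 0.51408652 -0.24617488  0.04790971] [-3.14040028e+00 -3.12746341e-04  1.13642315e+00] [-1.90243518e-03  2.35930968e-04 -9.11629065e-05]
```

View pics/w3.png

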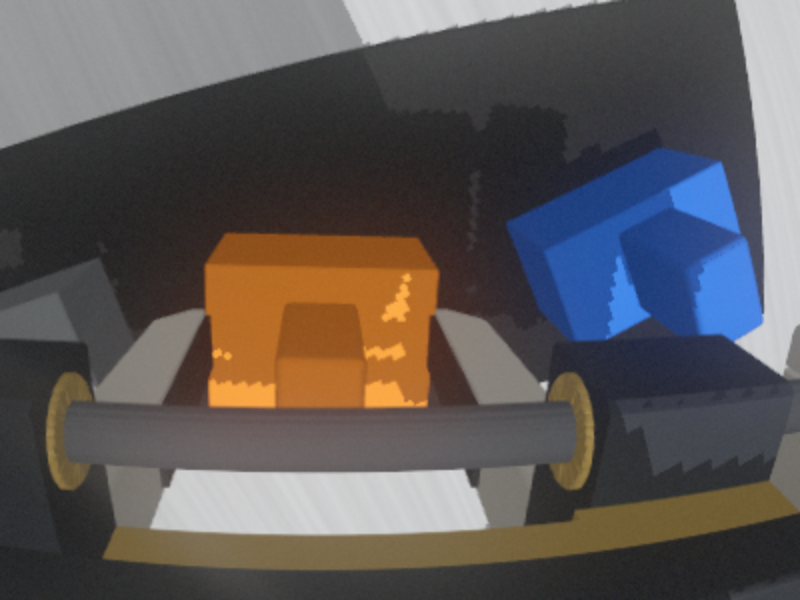

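The post sits midway between the fingers, so I grip and lift.

Call:
servo_tool([
  [-0.001,0,0,0,0.01],
  [-0.001,0,0,0,0.01],
  [-0.001,0,0,0,0.01],
  [-0.001,0,0,0,0.01],
  [-0.001,0,-0.01,0,0.01],
  [-0.001,0,-0.04,0,0.01],
  [-0.001,0,-0.08,0,0.01],
  [-0.001,0,-0.12,0,0.01],
  [-0.001,0,-0.14,0,0.01],
  [-0.001,0,-0.14,0,0.01],
])

```text
time: 8.05
position: [0.514, -0.2484, 0.1904]
eef_rot: [3.139, 0.0, 1.135]
ft_force: [0.1, -0.6, -1.9]
opening: 0.216
finger_force: 29.8
```

```bash
python3 - <<'E'
from h import *
s=sensors.get_state();print(s['position'],s['eef_rot'],s['ft_force'])
ey=np.array([-np.sin(.062),np.cos(.062)]);ex=np.array([ey[1],-ey[0]])
# handle now and fence line
print("handle ey now",np.array([.6154,.0841])@ey,np.array([.6154,.0841])@ex)
t=ex*.6193+ey*(.2078-.012-.0225); print("target",t,tool(s,(*t,.06)))
E
```

```text
[ 0.51404051 -0.24838386  0.19037849] [3.13853070e+00 5.17479622e-05 1.13493036e+00] [ 0.10216614 -0.57869071 -1.94400014]
handle ey now 0.04580805138283871 0.6194284401192015
target [0.60737237 0.21133903] [ 0.45615204 -0.10988582  0.13001903]
```

Call:
servo_tool([
  [0.05,-0.012,0,-1,0.01],
  [0.105,-0.025,0,-2,0.01],
  [0.16,-0.039,0,-3,0.01],
  [0.215,-0.052,0,-4,0.01],
  [0.27,-0.066,0,-5,0.01],
  [0.325,-0.08,0,-5.7,0.01],
  [0.38,-0.093,0,-5.7,0.01],
  [0.43,-0.105,0,-5.7,0.01],
  [0.462,-0.1126,0,-5.7,0.01],
  [0.462,-0.1126,0,-5.7,0.01],
])

```text
time: 9.3
position: [0.6053, 0.2219, 0.187]
eef_rot: [-3.14, -0.001, 1.637]
ft_force: [-0.8, 0.4, -1.3]
opening: 0.213
finger_force: 29.8
```

Call:
servo_tool([
  [0,0,0,0,0.01],
  [0,0,0.02,0,0.01],
  [0,0,0.05,0,0.01],
  [0,0,0.08,0,0.01],
  [0,0,0.1,0,0.01],
  [0,0,0.11,0,0.01],
  [0,0,0.113,0,0.01],
  [0,0,0.113,0,0.01],
])

```text
time: 10.3
position: [0.6067, 0.2185, 0.0761]
eef_rot: [3.141, -0.0, 1.633]
ft_force: [0.2, 0.3, -1.2]
opening: 0.213
finger_force: 29.8
```

```bash
python3 - <<'E'
from h import *
s=sensors.get_state();print(s['position'],s['eef_rot'],s['ft_force'])
im=eyes.capture("wrist"); b=eyes.capture("side")
cv2.imwrite("pics/w4.png",np.hstack([cv2.resize(im[0:300,140:420],(400,429)),cv2.resize(b[210:310,220:320],(429,429),interpolation=cv2.INTER_CUBIC)])[:,:800])
E
```

```text
[0.6067024  0.21845266 0.0761449 ] [ 3.14088519e+00 -2.41169804e-04  1.63256195e+00] [ 0.18549047  0.29161264 -1.20223437]
```

View pics/w4.png

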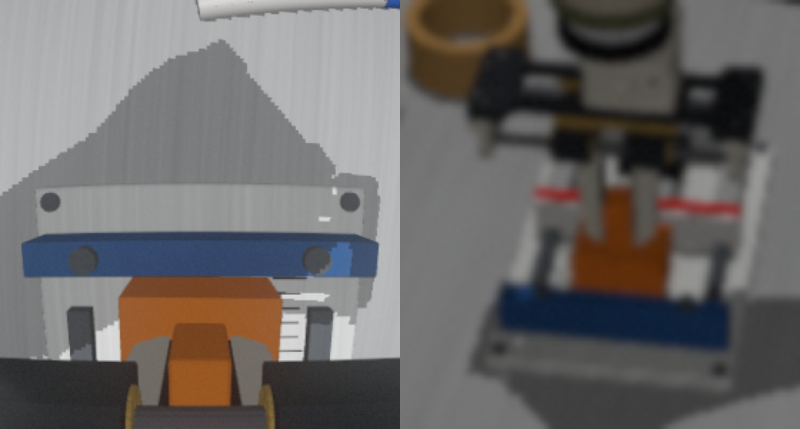

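The gauge hangs just short of the fence and midway between the rails. Lowering it gently.

Call:
servo_tool([
  [0,0,0.006,0,0.01],
  [0,0,0.011,0,0.01],
  [0,0,0.014,0,0.01],
  [0,0,0.0155,0,0.01],
  [0,0,0.0155,0,0.01],
])

```text
time: 11.02
position: [0.6063, 0.2184, 0.06]
eef_rot: [-3.141, 0.0, 1.633]
ft_force: [0.0, 0.1, -2.0]
opening: 0.216
finger_force: 29.8
```

Call:
servo_tool([
  [0,0,0.001,0,0.01],
  [0,0,0.0015,0,0.01],
  [0,0,0.0015,0,0.01],
])

```text
time: 11.4
position: [0.6064, 0.2183, 0.0586]
eef_rot: [-3.142, 0.0, 1.633]
ft_force: [0.1, -0.1, -2.1]
opening: 0.217
finger_force: 29.8
```

Call:
servo_tool([
  [0,0,0.0007,0,0.01],
  [0,0,0.0012,0,0.01],
  [0,0,0.0012,0,0.01],
])

```text
time: 11.78
position: [0.6065, 0.2184, 0.0579]
eef_rot: [3.141, 0.0, 1.633]
ft_force: [-0.1, -0.4, 4.8]
opening: 0.209
finger_force: 29.9
```

Call:
servo_tool([
  [0,0,0,0,0.05],
  [0,0,0,0,0.05],
  [0,0,0,0,0.05],
  [0,0,-0.03,0,0.05],
  [0,0,-0.08,0,0.06],
  [0,0,-0.12,0,0.06],
  [-0.05,0,-0.14,0,0.06],
  [-0.1,0,-0.14,0,0.06],
  [-0.134,0.0005,-0.14,0,0.06],
  [-0.134,0.0005,-0.14,0,0.06],
])

```text
time: 13.02
position: [0.6154, 0.0808, 0.1973]
eef_rot: [-3.141, 0.002, 1.628]
ft_force: [0.0, 1.1, -0.4]
opening: 0.643
finger_force: 0.0
```

```bash
python3 - <<'E'
from h import *
s=sensors.get_state(); im=eyes.capture("wrist"); cv2.imwrite("pics/w5.png",im)
import json; json.dump({k:np.array(v).tolist() for k,v in s.items()},open("s5.json","w"))
print(s['time'],s['position'],s['eef_rot'],tool(s,(.6154,.0841,.0624)))
x0,y0=140,0
c=cv2.resize(im[y0:y0+250,x0:x0+270],None,fx=2.4,fy=2.4,interpolation=cv2.INTER_CUBIC)
for i in range(0,270,20): cv2.putText(c,str(x0+i),(int(i*2.4),8),0,.3,(0,0,255))
for i in range(0,250,20): cv2.putText(c,str(y0+i),(0,int(i*2.4)+3),0,.3,(0,0,255))
cv2.imwrite("pics/w5c.png",c)
E
```

```text
13.025 [0.61539685 0.08079664 0.19725912] [-3.14128408e+00  1.66377410e-03  1.62764469e+00] [0.00352221 0.00023245 0.13485338]
```

View pics/w5c.png

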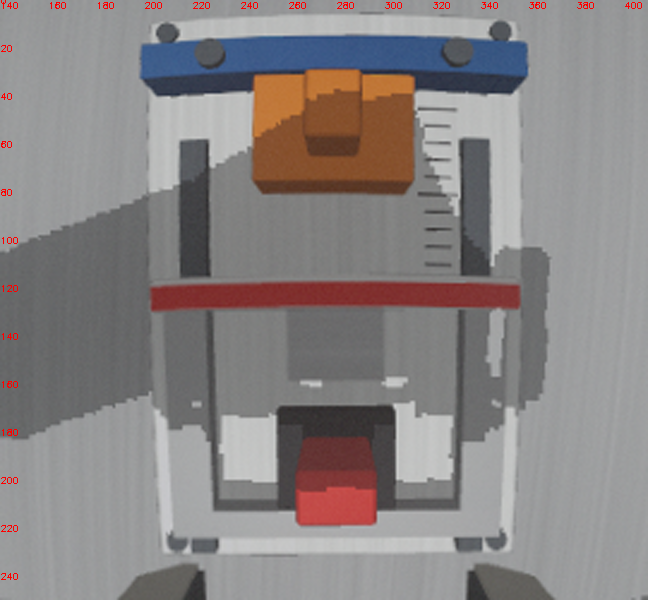

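The gauge stands square between the rails (cols 245–312, rows 30–78) close to the fence, with the guide face at about row 116. The handle top is near (277,206).

```bash
python3 - <<'E'
from h import *
import json; s=json.load(open("s5.json")); np.set_printoptions(precision=4,suppress=True)
a=.0622;ey=np.array([-np.sin(a),np.cos(a),0]);ex=np.array([ey[1],-ey[0],0])
for n,q,z in [("handle near edge",(277,218),.106),("handle left",(263.5,210),.106),("handle r",(297,210),.106),("guide face",(276,117),.048),("gauge rear edge L",(247,75),.052),("gauge rear edge R",(311,75),.052),("post top far",(280,29),.092),("fence",(230,33),.047),("fence",(330,33),.047)]:
    p=at('wrist',q,z,s);print(n,p@ey,p@ex)
print(np.array([.6154,.0841,0])@ey)
E
```

```text
handle near edge 0.034636201127625825 0.6171979648710049
handle left 0.04152563289658648 0.6061892960921486
handle r 0.041367595593788456 0.6336364575207202
guide face 0.11791794380636769 0.6163897438683162
gauge rear edge L 0.15892970950706078 0.5892588018682363
gauge rear edge R 0.15856292249563622 0.6497318526253669
post top far 0.19259851104888465 0.6205697074270975
fence 0.203579836663361 0.5720911905703379
fence 0.20308812850940633 0.6693443632997396
0.045684164779479744
```

Call:
servo_tool([
  [0,0,0.02,0,0.06],
  [0,0,0.07,0,0.06],
  [0,0,0.115,0,0.06],
  [0,0,0.135,0,0.06],
  [0,0,0.135,0,0.06],
  [0,0,0.135,0,0.02],
  [0,0,0.135,0,0.02],
  [0,0,0.135,0,0.02],
  [0,0,0.135,0,0.02],
])

```text
time: 14.2
position: [0.6153, 0.0845, 0.063]
eef_rot: [3.141, 0.0, 1.632]
ft_force: [-0.9, -0.4, 3.6]
opening: 0.299
finger_force: 30.0
```

Call:
servo_tool([
  [0.004,0,0,0,0.02],
  [0.009,0,0,0,0.02],
  [0.014,0,0,0,0.02],
  [0.019,0,0,0,0.02],
  [0.024,0,0,0,0.02],
  [0.029,0,0,0,0.02],
  [0.033,0,0,0,0.02],
  [0.036,0,0,0,0.02],
  [0.036,0,0,0,0.02],
])

```text
time: 15.32
position: [0.6132, 0.1195, 0.0631]
eef_rot: [3.141, 0.001, 1.632]
ft_force: [-0.6, -3.3, 6.4]
opening: 0.302
finger_force: 30.0
```

Call:
servo_tool([
  [0.002,0,0,0,0.02],
  [0.004,0,0,0,0.02],
  [0.006,0,0,0,0.02],
  [0.008,0,0,0,0.02],
])

```text
time: 15.82
position: [0.6127, 0.1268, 0.063]
eef_rot: [3.141, 0.002, 1.631]
ft_force: [-1.0, -5.6, 6.6]
opening: 0.303
finger_force: 30.0
```

Call:
servo_tool([
  [0.001,0,0,0,0.02],
  [0.002,0,0,0,0.02],
])

```text
time: 16.08
position: [0.6126, 0.1289, 0.063]
eef_rot: [3.141, 0.002, 1.631]
ft_force: [-1.7, -5.1, 6.8]
opening: 0.295
finger_force: 30.0
```

Call:
servo_tool([
  [0.0005,0,0,0,0.02],
  [0.001,0,0,0,0.02],
])

```text
time: 16.32
position: [0.6125, 0.1299, 0.063]
eef_rot: [3.141, 0.002, 1.631]
ft_force: [-0.8, -5.1, 7.0]
opening: 0.3
finger_force: 30.0
```

Call:
servo_tool([
  [0.0005,0,0,0,0.02],
  [0.001,0,0,0,0.02],
])

```text
time: 16.58
position: [0.6125, 0.1308, 0.063]
eef_rot: [3.141, 0.002, 1.631]
ft_force: [-0.4, -5.3, 7.0]
opening: 0.3
finger_force: 30.0
```

Call:
servo_tool([
  [0.0005,0,0,0,0.02],
  [0.001,0,0,0,0.02],
])

```text
time: 16.82
position: [0.6124, 0.1318, 0.063]
eef_rot: [3.141, 0.002, 1.631]
ft_force: [-1.7, -4.9, 7.4]
opening: 0.294
finger_force: 30.0
```

Call:
servo_tool([
  [0.0005,0,0,0,0.02],
  [0.001,0,0,0,0.02],
])

```text
time: 17.08
position: [0.6124, 0.1328, 0.0631]
eef_rot: [3.141, 0.002, 1.631]
ft_force: [-1.5, -5.0, 7.3]
opening: 0.3
finger_force: 30.0
```

Call:
servo_tool([
  [0.0005,0,0,0,0.02],
  [0.001,0,0,0,0.02],
])

```text
time: 17.32
position: [0.6123, 0.1338, 0.063]
eef_rot: [3.141, 0.002, 1.631]
ft_force: [-0.5, -7.3, 7.2]
opening: 0.299
finger_force: 30.0
```

Call:
servo_tool([
  [0.0005,0,0,0,0.02],
])

```text
time: 17.45
position: [0.6122, 0.134, 0.063]
eef_rot: [3.141, 0.002, 1.631]
ft_force: [-1.0, -7.0, 7.4]
opening: 0.299
finger_force: 30.0
```

Call:
servo_tool([
  [0.0005,0,0,0,0.02],
])

```text
time: 17.58
position: [0.6122, 0.1344, 0.063]
eef_rot: [3.141, 0.002, 1.631]
ft_force: [-2.0, -5.5, 6.7]
opening: 0.301
finger_force: 30.0
```

Call:
servo_tool([
  [0.0005,0,0,0,0.02],
])

```text
time: 17.7
position: [0.6122, 0.1347, 0.063]
eef_rot: [3.141, 0.003, 1.631]
ft_force: [-1.1, -7.0, 7.7]
opening: 0.299
finger_force: 30.0
```

Call:
servo_tool([
  [0.0005,0,0,0,0.02],
  [0.001,0,0,0,0.02],
])

```text
time: 17.95
position: [0.6122, 0.1356, 0.063]
eef_rot: [3.141, 0.003, 1.631]
ft_force: [-1.5, -6.9, 7.2]
opening: 0.302
finger_force: 30.0
```

Call:
servo_tool([
  [0.0005,0,0,0,0.02],
  [0.0008,0,0,0,0.02],
])

```text
time: 18.2
position: [0.6121, 0.1364, 0.063]
eef_rot: [3.141, 0.003, 1.631]
ft_force: [-0.9, -7.0, 7.4]
opening: 0.302
finger_force: 30.0
```

Call:
servo_tool([
  [0.0005,0,0,0,0.02],
  [0.0008,0,0,0,0.02],
])

```text
time: 18.45
position: [0.6121, 0.1372, 0.063]
eef_rot: [3.141, 0.003, 1.631]
ft_force: [-0.8, -7.4, 8.3]
opening: 0.301
finger_force: 30.0
```

Call:
servo_tool([
  [0.0005,0,0,0,0.02],
  [0.0008,0,0,0,0.02],
])

```text
time: 18.7
position: [0.6121, 0.1373, 0.063]
eef_rot: [-3.142, 0.004, 1.631]
ft_force: [-1.2, -9.7, 9.2]
opening: 0.299
finger_force: 30.0
```

The motion has stopped and the force is rising, so the gauge is at the fence. The goal is about 13 N total: 5 N drag plus 8 N.

Call:
servo_tool([
  [0.0004,0,0,0,0.02],
  [0.0008,0,0,0,0.02],
])

```text
time: 18.95
position: [0.612, 0.1374, 0.063]
eef_rot: [-3.141, 0.004, 1.63]
ft_force: [-0.8, -11.4, 8.7]
opening: 0.298
finger_force: 30.0
```

Call:
servo_tool([
  [0.0004,0,0,0,0.02],
  [0.0006,0,0,0,0.02],
  [0.0006,0,0,0,0.02],
])

```text
time: 19.32
position: [0.6121, 0.1374, 0.063]
eef_rot: [-3.141, 0.005, 1.63]
ft_force: [-0.7, -12.5, 8.6]
opening: 0.299
finger_force: 30.0
```

Call:
servo_tool([
  [0.0002,0,0,0,0.05],
  [0.0002,0,0,0,0.06],
  [0.0002,0,0,0,0.06],
  [0.0002,0,-0.02,0,0.06],
  [0.0002,0,-0.06,0,0.06],
  [0.0002,0,-0.11,0,0.06],
  [-0.02,0,-0.16,0,0.06],
  [-0.05,0,-0.16,0,0.06],
  [-0.05,0,-0.16,0,0.06],
])

```text
time: 20.45
position: [0.615, 0.0894, 0.2228]
eef_rot: [3.141, 0.001, 1.629]
ft_force: [-0.2, 0.3, -0.5]
opening: 0.644
finger_force: 0.0
```

```bash
python3 - <<'E'
from h import *
s=sensors.get_state(); im=eyes.capture("wrist")
import json; json.dump({k:np.array(v).tolist() for k,v in s.items()},open("s6.json","w"))
print(s['time'],s['position'])
x0,y0=140,0
c=cv2.resize(im[y0:y0+250,x0:x0+270],None,fx=2.4,fy=2.4,interpolation=cv2.INTER_CUBIC)
for i in range(0,270,20): cv2.putText(c,str(x0+i),(int(i*2.4),8),0,.3,(0,0,255))
for i in range(0,250,20): cv2.putText(c,str(y0+i),(0,int(i*2.4)+3),0,.3,(0,0,255))
cv2.imwrite("pics/w6c.png",c)
E
```

```text
20.45 [0.61496432 0.08938473 0.22277788]
```

View pics/w6c.png

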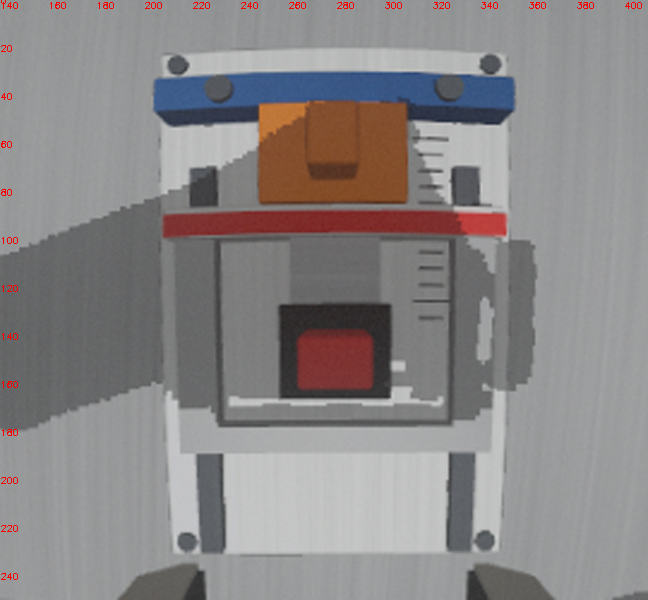

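The gauge is squeezed between the fence (row 42) and the guide (row 85), and the handle is clear of the fingers. I'm handing the job in.

```bash
python3 -c "
from workcell import order; print(order.finish_job())"
```

```text
the job is handed in; nothing more can be done
None
```

Job handed in at about 20.5 s: the largest orange gauge is held between fence and guide with a push of about 7.5 N (12.5 N at the wrist less about 5 N drag), after closing-only motion and release; the play take-up was not separately measured.

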